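# Check two trolley brake levers and mark the worn one

## Robot

A 6-joint arm with a two-finger parallel gripper is mounted at the origin on a cart in front of the work surface, level with it; the furniture and walls round the work are solid. World frame = base frame: x ahead of the robot, y to its left, z up, the work surface at z = 0. Lengths are in m, angles in rad, forces in N, time in s.
With the tool pointing down it reaches from about 0.35 to 1 m from the base axis. Payload 7.1 kg.
Tool frame: the origin (TCP) lies at the very end of the fingers, on their centre line; the grasp point (between the pads) lies 19 mm behind it; z points along the fingers, y is the line along which they close (so a half turn about z gives the same grasp; the last joint's range is limited). The gripper opens to 85 mm and grips with 20 to 120 N. Pads are 22 mm wide; open, the fingers measure 114 mm over their backs; the gripper's body (76 mm by 85 mm) begins 54 mm behind the grasp point. The pads swing forward as they close: fully open they stand 13 mm farther back than shut.
Start: joints at [-1.272, 0.423, 1.63, -0, 1.089, -0.019], TCP at [0.195, -0.594, 0.231] pointing down, gripper open.
Joint ranges: [-3, 3], [-0.9, 2.11], [0.09, 2.58], [-1.31, 4.45], [0.11, 2.69], [-2.54, 2.54]. Speed limits (rad/s): [2.39, 2.39, 3.01, 3.14, 3.14, 3.14].

## Interface

Orientations are given as a unit quaternion [x, y, z, w].
In Python, from station import r gives the robot as it stands.
- The arm moves only by the tool play_rows, never from a script. Its argument "series" is one flat list of numbers, 7 for each row, row after row: the shift along the tool's x, y, z in mm, then the turn, a rotation vector about the tool's x, y, z in rad, then the opening in per cent of the stroke, from 0 (shut) to 100 (fully open). In form: [x, y, z, rx, ry, rz, grip, x, y, z, rx, ry, rz, grip, ...]. A call has exactly 8 rows; each row is the pose to reach, as a shift and turn from the pose commanded when the call began, along the tool's axes at that moment; what a row does not reach only later rows make up. A row lasts 1/10 s, in which the tool goes at most 50 mm and 8.59 degrees, less where a joint would pass 70% of its speed; a pose out of reach is approached as far as the arm can. A call with a gripper value outside its range is refused whole. The fingers move at their own pace and stop on an object; the grip force is fixed at half the most. Time passes only in rows, so rows that repeat a pose let the fingers close, or fill a call up. It gives the time, the measured TCP pose, the force, the opening and the grip force at its end, in the units of the state.
- r.get_obs(): the state, without advancing time (a new reading comes with each control period).
- r.read_camera(name): name is "scene" or "side" or "wrist"; returns the picture (480x640x3 uint8, blue, green, red); there is no depth.
- r.camera_model(name): a dict with "vertical_fov" (degrees; the focal length in pixels is half the picture's height over the tangent of half this angle, whatever the lens; pixels are square), "cx", "cy" (the principal point, pixels), "k1" (the pictures are not rectified: a ray, as slopes to the right and down, at radius r is drawn at 1 + k1 r^2 times it, then the intrinsics apply), "position" and "attitude" of the camera in the world; the wrist camera has in their place "mount" (4x4, takes a point from camera to tool coordinates, whose origin is the TCP and whose axes are the flange's). Camera axes: x right, y up, looking along -z (the intrinsics and any distortion apply to the point x, -y, -z); pixel columns grow to the right and rows downward; lengths in m; the calibration is good to about 2 mm. A picture is of the moment at which its call begins: read the wrist's pose just before it. camera_model takes no time and is no camera call.
- r.sign_off(): hands the job in; it is judged then, once.
Trained networks look in the newest picture that a camera, given by its name, has taken for a name from the list of things; names that differ only in an ending like _2 or _b are one class to them, and where a whole thing is asked for, a point or a joint stands for the part that bears it (a point fixed in the world has none). Each returns a list of dicts, best first, with "score" (0 to 1); they miss things now and then, are a little off and sometimes report something else, mostly with a low value. They report only what shows in the picture. A call takes as long as a camera call.
- r.silhouettes(camera, query): "mask" (480x640 bool, what is visible of it).
- r.tip_of(camera, query): "centre" ([x, y, z] in m, in the coordinates of the camera as it stood for that picture, good to about 4 mm: a listed point, or the origin of a listed thing).
The state is a dict: "time_s": time; "joint_pos": joint angles; "joint_vel": joint speeds; "joint_torque": joint torques, N m; "tcp_pos": TCP position; "eef_rot": TCP orientation; "contact_force": force on the tool from outside, world axes, zero at the start; "ft_torque": the same for the moment, N m; "gripper_width": finger opening in m; "grip_force": force on a finger pad.
Only numpy, scipy, OpenCV 4.12 (cv2) and the standard library are available. Lean on these libraries where they do the work, as an engineer would, in place of code of your own. Each camera call takes 0.05 s, during which the arm holds its last target. There are 200 camera calls.

## Task

Two spare brake levers for the sample trolley are mounted on checking stands on the bench; a lever in order stops well short of its rubber-sleeved bar, a worn one comes in all the way to the bar. With closed fingers, using their backs and tips and gripping nothing, press the left-hand lever in until it will go no further and keep it there a moment, let it come back, and do the same with the right-hand one, without forcing either. Then push the marker peg fully down on the stand whose lever reached the bar, leave the other peg up, and leave both levers sprung back out and all the loose things undisturbed where they are.

Things in the scene. Friction and masses are not known exactly. Their poses are not given: they have to be found in the camera images.
- stand_a: one of two identical stands fixed on the bench, left or right: aluminium base plate 160 x 190 x 12 mm, x -95 to +65, y -95 to +95 mm from the origin (on the bench). x points from lever to bar (the way to press), y to the robot's left, z up. Fixed bar with ribbed rubber sleeve, radius 12 mm, along y at x +35, z 80 mm, end posts at y +-78. Sprung lever before it; marker peg at the front +y corner
- lever_a (a joint): turn of stand_a's lever, rad: 0 at rest, sprung out; grows as it is pressed to the bar. At about 0.50 it lies on the bar; a lever in order has a hard stop near half of that. Spring at the grip point: 2 N at rest, 4 N at the bar; let go, it comes back to 0
- lever_a_grip (a point): where to press stand_a's lever: point on its axis 110 mm from the pivot; moves with it (about 50 mm at 0.50 rad). Lever: level round aluminium rod, radius 7 mm, 155 mm long, ball end, at z 80 mm; pivot at x +15, y +72 mm of the stand, free end to -y, 0.5 rad off the bar at rest; clear above, and below down to the base plate
- peg_a (a joint): how far stand_a's marker peg is pushed down, m: 0 up, 0.014 fully down; friction 3 N, stays where it is left
- peg_a_top (a point): centre of the flat top, 20 mm across, of stand_a's upright steel marker peg; z 52 mm when up, 38 mm when down; at x -70, y +65 mm of the stand, in a grey collar 28 mm across whose top is at z 32 mm
- stand_b: one of two identical stands fixed on the bench, left or right: aluminium base plate 160 x 190 x 12 mm, x -95 to +65, y -95 to +95 mm from the origin (on the bench). x points from lever to bar (the way to press), y to the robot's left, z up. Fixed bar with ribbed rubber sleeve, radius 12 mm, along y at x +35, z 80 mm, end posts at y +-78. Sprung lever before it; marker peg at the front +y corner
- lever_b (a joint): turn of stand_b's lever, rad: 0 at rest, sprung out; grows as it is pressed to the bar. At about 0.50 it lies on the bar; a lever in order has a hard stop near half of that. Spring at the grip point: 2 N at rest, 4 N at the bar; let go, it comes back to 0
- lever_b_grip (a point): where to press stand_b's lever: point on its axis 110 mm from the pivot; moves with it (about 50 mm at 0.50 rad). Lever: level round aluminium rod, radius 7 mm, 155 mm long, ball end, at z 80 mm; pivot at x +15, y +72 mm of the stand, free end to -y, 0.5 rad off the bar at rest; clear above, and below down to the base plate
- peg_b (a joint): how far stand_b's marker peg is pushed down, m: 0 up, 0.014 fully down; friction 3 N, stays where it is left
- peg_b_top (a point): centre of the flat top, 20 mm across, of stand_b's upright steel marker peg; z 52 mm when up, 38 mm when down; at x -70, y +65 mm of the stand, in a grey collar 28 mm across whose top is at z 32 mm
- stopper: black rubber stopper, 22 mm across, 25 mm high, standing on the base plate of one of the stands, beside its peg; bystander, origin at the centre of its underside
- cover_box: small white cover-glass box 35 x 29 x 18 mm, on the base plate of the other stand, beside its peg; bystander, origin at the centre of its underside
- driver: screwdriver with orange handle, 126 mm, lying at the front edge of the worktop on the right; bystander, origin at the centre of its underside
- marker: black-capped marker pen, 135 mm, lying at the front edge on the left; bystander, origin at the centre of its underside
- oil_bottle: dropper bottle with black rubber cap, 32 mm across, 88 mm high, at the back right of the middle microscope (that microscope and the right-hand one are 416 mm high and stand between the stands and beside them; wall cabinets hang over x > 0.54 m from z = 0.64 m up); bystander, origin at the centre of its underside
- lens_can: dark screw-top can, 34 mm across, 50 mm high, at the back left of the middle microscope; bystander, origin at the centre of its underside
- lab_timer: white kitchen-type timer 66 x 66 x 20 mm, front right; bystander, origin at the centre of its underside

How it is judged:
On the way, in this order (a step that is already met when the one before it is completed fails the run):
1. the left-hand lever is pressed in to its stop and kept there for a moment (((world y of stand_a above 0 m and value of joint lever_a above 0.235 rad) or (world y of stand_b above 0 m and value of joint lever_b above 0.465 rad))), for 0.3 s.
2. then the right-hand lever is pressed in to its stop and kept there for a moment (((world y of stand_a below 0 m and value of joint lever_a above 0.235 rad) or (world y of stand_b below 0 m and value of joint lever_b above 0.465 rad))), for 0.3 s.
3. then the peg of the stand whose lever reached the bar is pushed down (value of joint peg_b above 0.011 m), for 0.1 s.
At the end, for the whole second after the job is handed in: The peg on the stand whose lever reaches the bar is down (at least 11 of 14 mm), the other peg is up (within 3 mm), and both levers are back out (within 0.05 rad of rest) (value of joint peg_b above 0.011 m and value of joint peg_a below 0.003 m and value of joint each of lever_a, lever_b below 0.05 rad); the robot touches nothing.
It fails at once if the peg of the lever that stops short of the bar is pushed down (value of joint peg_a above 0.005 m).
It fails at once if a lever is forced (more than 50 N) (contact force between any of the arm, the fingers and lever_a above 50 N or contact force between any of the arm, the fingers and lever_b above 50 N).
It fails at once if a loose thing is lifted, carried or pushed away (more than 20 mm) (distance of any of stopper, cover_box, driver, marker, oil_bottle, lens_can, lab_timer from where it was at the start of the episode above 0.02 m).
It also fails if it takes over 72 s, if anything falls off the work surface, if the arm or the gripper's body presses on something with over 40 N, if the wrist force passes 120 N, or if a joint passes its speed limit or range.

## Working session

There is one attempt and no reset: what is moved stays moved. The work goes in short steps, Python scripts to look and compute and a tool call to move; the robot and the scene stay as the last step left them, time stands still between calls to the robot, and variables do not carry over. Pictures are saved under pics/ and viewed, at most 11 in all, crops included, and the job is handed in when it is done.

Besides the shell and the picture viewer there is one more tool, called after "Call:" by a JSON object that holds its "name" and its "arguments". play_rows: Moves the arm, as the interface text tells. Its arguments: {"type":"object","properties":{"series":{"type":"array","items":{"type":"number"}}},"required":["series"]}

```bash
mkdir -p pics; ls; cat > h.py <<'E'
import numpy as np, cv2
from scipy.spatial.transform import Rotation as R
from station import r
def campose(cam,obs=None):
    m=r.camera_model(cam)
    if 'mount' in m:
        o=obs or r.get_obs(); M=np.array(m['mount']); T=np.eye(4)
        T[:3,:3]=R.from_quat(o['eef_rot']).as_matrix(); T[:3,3]=o['tcp_pos']
        return T@M
    T=np.eye(4); a=np.array(m['attitude'])
    T[:3,:3]=a if a.shape==(3,3) else R.from_quat(a).as_matrix(); T[:3,3]=m['position']; return T
def find(cam,q,T):
    return [(round(d['score'],2),np.round(T[:3,:3]@np.array(d['centre'])+T[:3,3],4)) for d in r.tip_of(cam,q)]
E
python3 - <<'E'
from h import *
o=r.get_obs(); print(o['tcp_pos'],o['eef_rot'],o['time_s'])
for c in ['scene','side']:
    im=r.read_camera(c); cv2.imwrite(f'pics/{c}.png',im); T=campose(c); print(c,r.camera_model(c))
    for q in ['stand_a','lever_a_grip','peg_a_top','stopper','cover_box']:
        print(q,find(c,q,T))
print(r.get_obs()['time_s'])
E
```

```text
pics
[ 0.19514054 -0.59318149  0.23055251] [ 9.87400348e-01  1.58240208e-01 -1.24717885e-04 -7.57209250e-04] 0.0
scene {'vertical_fov': 45.89368141125638, 'cx': 320.5185191510767, 'cy': 238.48967623951032, 'k1': -0.07443626252864165, 'position': array([-0.65130981,  0.48311898,  0.88239195]), 'attitude': array([-0.25170235,  0.39731386,  0.74610975, -0.47128321])}
stand_a [(0.72, array([ 0.4765,  0.2743, -0.0022]))]
lever_a_grip [(0.62, array([0.4365, 0.2489, 0.0798]))]
peg_a_top [(0.65, array([0.4128, 0.3342, 0.0499]))]
stopper []
cover_box [(0.54, array([0.4118, 0.2824, 0.0106]))]
side {'vertical_fov': 50.749813760068506, 'cx': 318.04033682036453, 'cy': 244.3111923778352, 'k1': 0.010514626485977814, 'position': array([-0.3816109 , -0.19977407,  0.89805101]), 'attitude': array([ 0.31397939, -0.24696817, -0.57871157,  0.7109969 ])}
stand_a [(0.7, array([ 0.4788,  0.2747, -0.0009])), (0.64, array([ 0.4986, -0.2747, -0.0012]))]
lever_a_grip [(0.63, array([0.4411, 0.2551, 0.081 ]))]
peg_a_top [(0.6, array([0.413 , 0.3417, 0.0499]))]
stopper [(0.46, array([ 0.4346, -0.2633,  0.0156]))]
cover_box [(0.45, array([0.41  , 0.287 , 0.0062]))]
0.6
```

View pics/scene.png

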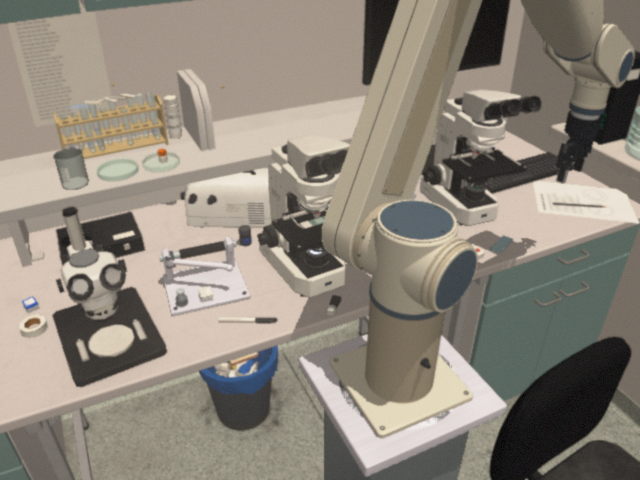

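View pics/side.png

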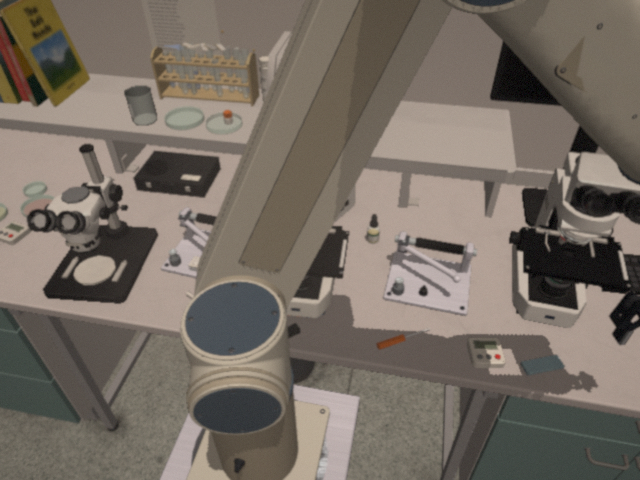

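Both stands are visible. The left one (scene ~205,285) has the white box beside its peg. The right one (side ~430,280) has the black stopper. I'll lift, shut the fingers and turn so the finger backs face +x.

Call:
{"name": "play_rows", "arguments": {"series": [0,0,-50,0,0,-0.15,0,0,0,-100,0,0,-0.3,0,0,0,-150,0,0,-0.45,0,0,0,-200,0,0,-0.6,0,0,0,-250,0,0,-0.75,0,0,0,-270,0,0,-0.9,0,0,0,-270,0,0,-1.05,0,0,0,-270,0,0,-1.2,0]}}

```text
time_s: 1.4
tcp_pos: [0.1953, -0.5938, 0.5027]
eef_rot: [0.723, 0.69, -0.001, 0.001]
contact_force: [-0.0, -0.5, 0.1]
gripper_width: 0.0001
grip_force: 0.0
```

```bash
cat >> h.py <<'E'
def to(p,psi=90):
    "rows' shift (mm) and rotvec to world p, tool down, yaw psi"
    o=r.get_obs(); A=R.from_quat(o['eef_rot']); s=np.radians(psi)
    B=R.from_matrix(np.array([[np.cos(s),np.sin(s),0],[np.sin(s),-np.cos(s),0],[0,0,-1]]))
    print('t',o['time_s'],'tcp',np.round(o['tcp_pos'],4),'F',np.round(o['contact_force'],1),'j',np.round(o['joint_pos'],2))
    print('go',p,np.round(1000*A.inv().apply(np.array(p)-o['tcp_pos']),1),np.round((A.inv()*B).as_rotvec(),3))
E
python3 -c "
from h import *
to([.38,-.27,.5]); print(r.camera_model('wrist'))"
```

```text
t 1.4 tcp [ 0.1953 -0.5938  0.5027] F [-0.  -0.5  0.1] j [-1.27  0.24  1.28 -0.    1.61 -1.23]
go [0.38, -0.27, 0.5] [332.1 169.3   2.1] [ 0.001  0.002 -0.047]
{'vertical_fov': 60.37388019096439, 'cx': 324.61460570293144, 'cy': 242.69927409735251, 'k1': -0.04208852399481109, 'mount': array([[ 5.72999596e-04,  9.49758363e-01,  3.12983584e-01,
         8.11034647e-02],
       [ 9.99999436e-01, -8.24255839e-04,  6.70465206e-04,
        -2.65281281e-04],
       [ 8.94758484e-04,  3.12983024e-01, -9.49758299e-01,
        -1.41660393e-01],
       [ 0.00000000e+00,  0.00000000e+00,  0.00000000e+00,
         1.00000000e+00]])}
```

Call:
{"name": "play_rows", "arguments": {"series": [45,22,0,0,0,-0.05,0,90,44,0,0,0,-0.05,0,134,66,0,0,0,-0.05,0,178,88,0,0,0,-0.05,0,222,110,0,0,0,-0.05,0,266,132,0,0,0,-0.05,0,310,154,0,0,0,-0.05,0,354,176,0,0,0,-0.05,0]}}

```text
time_s: 2.2
tcp_pos: [0.3902, -0.2476, 0.5016]
eef_rot: [0.708, 0.706, 0.0, 0.0]
contact_force: [1.6, -0.3, 0.1]
gripper_width: 0.0001
grip_force: 0.0
```

```bash
cat > look.py <<'E'
from h import *
import sys
o=r.get_obs(); im=r.read_camera('wrist'); cv2.imwrite(f'pics/{sys.argv[1]}.png',im); T=campose('wrist',o)
for q in ['stand_a','lever_a_grip','peg_a_top','stopper','cover_box']: print(q,find('wrist',q,T))
E
python3 look.py w1; python3 -c "
from h import *
to([.38,0.28,.5])"
```

```text
stand_a [(0.62, array([ 0.4907, -0.2714, -0.001 ]))]
lever_a_grip []
peg_a_top []
stopper [(0.54, array([ 0.4339, -0.2608,  0.0076]))]
cover_box []
t 2.5 tcp [ 0.3895 -0.2501  0.5013] F [ 0.8 -0.9  0.4] j [-0.6  -0.04  1.6  -0.    1.58 -0.59]
go [0.38, 0.28, 0.5] [530.1 -11.4   1.1] [-0.     0.    -0.003]
```

Call:
{"name": "play_rows", "arguments": {"series": [50,0,0,0,0,0,0,100,0,0,0,0,0,0,150,0,0,0,0,0,0,200,0,0,0,0,0,0,250,0,0,0,0,0,0,300,0,0,0,0,0,0,350,0,0,0,0,0,0,400,0,0,0,0,0,0]}}

```text
time_s: 3.3
tcp_pos: [0.3912, 0.151, 0.5015]
eef_rot: [0.709, 0.705, 0.0, 0.0]
contact_force: [1.0, 0.6, -1.0]
gripper_width: 0.0003
grip_force: 0.0
```

Call:
{"name": "play_rows", "arguments": {"series": [50,0,0,0,0,0,0,100,0,0,0,0,0,0,150,0,0,0,0,0,0,160,0,20,0,0,0,0,160,0,60,0,0,0,0,160,0,100,0,0,0,0,160,0,120,0,0,0,0,160,0,120,0,0,0,0]}}

```text
time_s: 4.1
tcp_pos: [0.3912, 0.3083, 0.378]
eef_rot: [0.709, 0.705, -0.003, -0.0]
contact_force: [-0.2, -0.1, 0.0]
gripper_width: -0.0
grip_force: 0.0
```

```bash
python3 look.py w2; python3 -c "
from h import *
to([.38,0.28,.4])"
```

```text
stand_a [(0.81, array([ 0.4752,  0.2706, -0.0017])), (0.5, array([ 0.3021,  0.2215, -0.0026]))]
lever_a_grip [(0.87, array([0.4388, 0.255 , 0.0825]))]
peg_a_top [(0.75, array([0.4149, 0.3406, 0.0509]))]
stopper []
cover_box [(0.85, array([0.4109, 0.2852, 0.0083])), (0.63, array([ 0.4763,  0.2738, -0.0012])), (0.2, array([6.094e-01, 1.169e-01, 4.000e-04]))]
t 4.4 tcp [0.3924 0.3106 0.383 ] F [ 1.2 -0.5 -1.1] j [ 0.65  0.08  1.73 -0.    1.33  0.65]
go [0.38, 0.28, 0.4] [-30.7 -12.3 -17.1] [ 0.002 -0.002 -0.004]
```

View pics/w2.png

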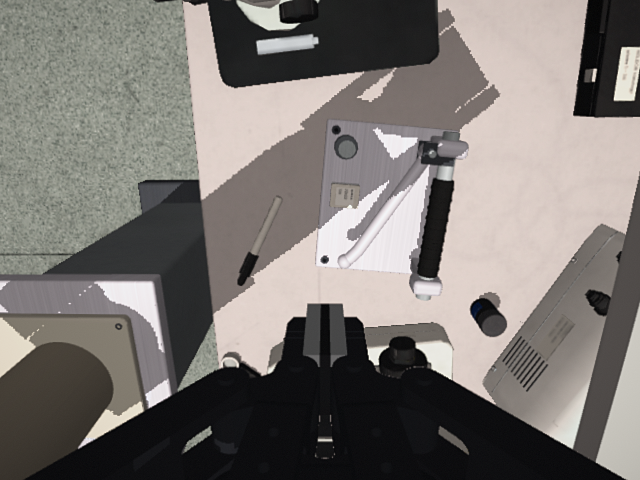

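The picture shows the left stand's plate with corners at about (330,121) and (317,265), so its yaw is about -5°. The peg is at (346,147), the box at (345,195) and the lever's free end at (345,262). I'll come down in front of the lever.

Call:
{"name": "play_rows", "arguments": {"series": [-30,-9,30,0,0,0.087,0,-62,-18,70,0,0,0.087,0,-62,-18,118,0,0,0.087,0,-62,-18,166,0,0,0.087,0,-62,-18,214,0,0,0.087,0,-62,-18,230,0,0,0.087,0,-62,-18,230,0,0,0.087,0,-62,-18,230,0,0,0.087,0]}}

```text
time_s: 5.2
tcp_pos: [0.3743, 0.2491, 0.1523]
eef_rot: [0.738, 0.675, 0.001, 0.0]
contact_force: [0.3, 0.3, -0.4]
gripper_width: 0.0
grip_force: 0.0
```

```bash
python3 look.py w3; python3 -c "
from h import *
to([.3745,0.248,.055],85)"
```

```text
stand_a [(0.65, array([ 4.768e-01,  2.715e-01, -4.000e-04]))]
lever_a_grip [(0.9, array([0.4413, 0.2546, 0.0804]))]
peg_a_top [(0.58, array([0.4133, 0.3437, 0.0525]))]
stopper []
cover_box [(0.6, array([0.411 , 0.2843, 0.0109])), (0.29, array([ 0.3029,  0.2224, -0.0007]))]
t 5.5 tcp [0.374  0.249  0.1525] F [-0.1 -0.1 -0.5] j [0.56 0.29 2.07 0.   0.78 0.65]
go [0.3745, 0.248, 0.055] [-1.1  0.4 97.5] [ 0.002 -0.001 -0.003]
```

View pics/w3.png

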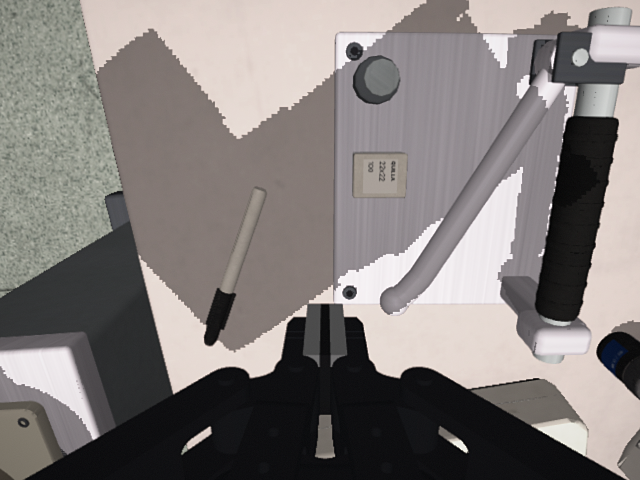

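The plate's edges are now parallel to the image axes, so the tool is aligned with the stand. The lever runs from (555,85) to (395,300), and the fingertips at (325,310) are clear of it. Going down, then making a short approach.

Call:
{"name": "play_rows", "arguments": {"series": [0,0,35,0,0,0,0,0,0,70,0,0,0,0,0,0,97,0,0,0,0,0,0,97,0,0,0,0,0,10,97,0,0,0,0,0,20,97,0,0,0,0,0,28,97,0,0,0,0,0,28,97,0,0,0,0]}}

```text
time_s: 6.3
tcp_pos: [0.4038, 0.2467, 0.0557]
eef_rot: [0.739, 0.674, 0.002, 0.0]
contact_force: [1.0, -0.4, -0.1]
gripper_width: 0.0004
grip_force: 0.0
```

Call:
{"name": "play_rows", "arguments": {"series": [0,3,0,0,0,0,0,0,6,0,0,0,0,0,0,9,0,0,0,0,0,0,12,0,0,0,0,0,0,15,0,0,0,0,0,0,18,0,0,0,0,0,0,18,0,0,0,0,0,0,18,0,0,0,0,0]}}

```text
time_s: 7.1
tcp_pos: [0.4191, 0.2444, 0.0542]
eef_rot: [0.738, 0.675, -0.0, -0.0]
contact_force: [-2.3, 1.1, -0.3]
gripper_width: -0.0001
grip_force: 1.0
```

Call:
{"name": "play_rows", "arguments": {"series": [0,2,0,0,0,0,0,0,4,0,0,0,0,0,0,6,0,0,0,0,0,0,8,0,0,0,0,0,0,10,0,0,0,0,0,0,12,0,0,0,0,0,0,12,0,0,0,0,0,0,12,0,0,0,0,0]}}

```text
time_s: 7.9
tcp_pos: [0.4312, 0.2434, 0.0543]
eef_rot: [0.738, 0.675, 0.0, 0.0]
contact_force: [-2.5, -0.8, 0.8]
gripper_width: -0.0
grip_force: 1.2
```

Call:
{"name": "play_rows", "arguments": {"series": [0,1,0,0,0,0,0,0,2,0,0,0,0,0,0,3,0,0,0,0,0,0,4,0,0,0,0,0,0,4,0,0,0,0,0,0,4,0,0,0,0,0,0,4,0,0,0,0,0,0,4,0,0,0,0,0]}}

```text
time_s: 8.7
tcp_pos: [0.4351, 0.243, 0.0543]
eef_rot: [0.738, 0.675, 0.0, -0.0]
contact_force: [-3.5, -0.4, -0.4]
gripper_width: -0.0
grip_force: 1.3
```

Call:
{"name": "play_rows", "arguments": {"series": [0,1,0,0,0,0,0,0,2,0,0,0,0,0,0,3,0,0,0,0,0,0,3,0,0,0,0,0,0,3,0,0,0,0,0,0,3,0,0,0,0,0,0,3,0,0,0,0,0,0,3,0,0,0,0,0]}}

```text
time_s: 9.5
tcp_pos: [0.4381, 0.2427, 0.0543]
eef_rot: [0.738, 0.675, 0.0, 0.0]
contact_force: [-3.3, -0.4, -0.5]
gripper_width: -0.0001
grip_force: 1.4
```

Call:
{"name": "play_rows", "arguments": {"series": [0,1,0,0,0,0,0,0,2,0,0,0,0,0,0,3,0,0,0,0,0,0,3,0,0,0,0,0,0,3,0,0,0,0,0,0,3,0,0,0,0,0,0,3,0,0,0,0,0,0,3,0,0,0,0,0]}}

```text
time_s: 10.3
tcp_pos: [0.441, 0.2425, 0.0544]
eef_rot: [0.738, 0.675, 0.0, -0.0]
contact_force: [-4.3, -1.4, -0.4]
gripper_width: 0.0001
grip_force: 1.4
```

Call:
{"name": "play_rows", "arguments": {"series": [0,1,0,0,0,0,0,0,2,0,0,0,0,0,0,3,0,0,0,0,0,0,3,0,0,0,0,0,0,3,0,0,0,0,0,0,3,0,0,0,0,0,0,3,0,0,0,0,0,0,3,0,0,0,0,0]}}

```text
time_s: 11.1
tcp_pos: [0.4431, 0.242, 0.0542]
eef_rot: [0.738, 0.675, -0.001, -0.0]
contact_force: [-6.7, -1.1, 2.0]
gripper_width: 0.0
grip_force: 3.2
```

Call:
{"name": "play_rows", "arguments": {"series": [0,1,0,0,0,0,0,0,1,0,0,0,0,0,0,1,0,0,0,0,0,0,1,0,0,0,0,0,0,1,0,0,0,0,0,0,1,0,0,0,0,0,0,1,0,0,0,0,0,0,1,0,0,0,0,0]}}

```text
time_s: 11.9
tcp_pos: [0.4434, 0.2418, 0.0541]
eef_rot: [0.738, 0.674, -0.001, -0.001]
contact_force: [-9.7, -0.2, 3.4]
gripper_width: -0.0001
grip_force: 4.6
```

```bash
python3 look.py w4
```

```text
stand_a [(0.78, array([ 0.476 ,  0.2706, -0.0016]))]
lever_a_grip [(0.63, array([0.4659, 0.2392, 0.0798]))]
peg_a_top [(0.7, array([0.4184, 0.342 , 0.0541]))]
stopper []
cover_box [(0.64, array([0.4102, 0.282 , 0.007 ]))]
```

View pics/w4.png

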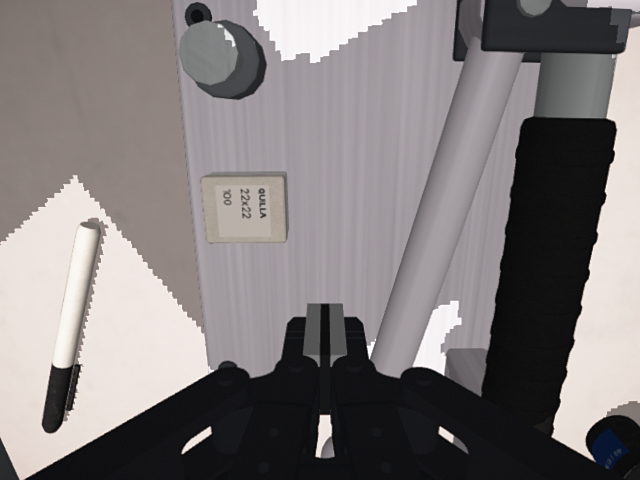

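The left lever is halfway in, with a clear gap to the bar (lever ~(400,330), sleeve ~(515,330)). The reaction rises about 3 N per mm without further movement, so this is the hard stop and the lever is in order. I'll press slightly firmer, hold, then let it back.

Call:
{"name": "play_rows", "arguments": {"series": [0,1,0,0,0,0,0,0,2,0,0,0,0,0,0,2,0,0,0,0,0,0,2,0,0,0,0,0,0,2,0,0,0,0,0,0,2,0,0,0,0,0,0,2,0,0,0,0,0,0,2,0,0,0,0,0]}}

```text
time_s: 13.0
tcp_pos: [0.4439, 0.2416, 0.054]
eef_rot: [0.738, 0.674, -0.003, -0.001]
contact_force: [-14.4, 3.4, 6.8]
gripper_width: -0.0001
grip_force: 7.5
```

Call:
{"name": "play_rows", "arguments": {"series": [0,-8,0,0,0,0,0,0,-16,0,0,0,0,0,0,-24,0,0,0,0,0,0,-34,0,0,0,0,0,0,-46,0,0,0,0,0,0,-60,0,0,0,0,0,0,-72,0,0,0,0,0,0,-72,0,0,0,0,0]}}

```text
time_s: 13.8
tcp_pos: [0.3731, 0.2479, 0.0542]
eef_rot: [0.738, 0.675, -0.001, -0.0]
contact_force: [-0.1, 0.1, 0.5]
gripper_width: 0.0001
grip_force: 0.0
```

Call:
{"name": "play_rows", "arguments": {"series": [0,0,-50,0,0,0,0,0,0,-100,0,0,0,0,0,0,-150,0,0,0,0,0,0,-200,0,0,0,0,0,0,-250,0,0,0,0,0,0,-300,0,0,0,0,0,0,-350,0,0,0,0,0,0,-400,0,0,0,0]}}

```text
time_s: 14.6
tcp_pos: [0.375, 0.248, 0.4568]
eef_rot: [0.738, 0.675, 0.001, 0.0]
contact_force: [0.6, 0.0, 0.3]
gripper_width: -0.0002
grip_force: 0.0
```

```bash
python3 -c "
from h import *
r.read_camera('side');print(find('side','lever_a_grip',campose('side')))
to([.4,-0.21,.5],90)"
```

```text
[(0.74, array([0.4396, 0.2537, 0.0799]))]
t 14.7 tcp [0.3777 0.2497 0.4618] F [ 1.  -0.1 -0.3] j [ 0.56 -0.05  1.69 -0.    1.49  0.65]
go [0.4, -0.21, 0.5] [-455.5   64.   -41.2] [ 0.011 -0.007 -0.09 ]
```

Call:
{"name": "play_rows", "arguments": {"series": [-25,0,-45,0,0,-0.09,0,-75,5,-45,0,0,-0.09,0,-125,12,-45,0,0,-0.09,0,-174,20,-45,0,0,-0.09,0,-223,28,-45,0,0,-0.09,0,-272,36,-45,0,0,-0.09,0,-321,44,-45,0,0,-0.09,0,-370,52,-45,0,0,-0.09,0]}}

```text
time_s: 15.5
tcp_pos: [0.3934, -0.127, 0.4991]
eef_rot: [0.707, 0.707, 0.0, 0.0]
contact_force: [0.8, -0.2, 0.9]
gripper_width: -0.0
grip_force: 0.0
```

Call:
{"name": "play_rows", "arguments": {"series": [-49,2,0,0,0,0,0,-98,4,0,0,0,0,0,-115,6,20,0,0,0,0,-115,6,60,0,0,0,0,-115,6,105,0,0,0,0,-115,6,120,0,0,0,0,-115,6,120,0,0,0,0,-115,6,120,0,0,0,0]}}

```text
time_s: 16.3
tcp_pos: [0.4001, -0.2401, 0.3798]
eef_rot: [0.707, 0.707, 0.0, 0.0]
contact_force: [0.1, 0.9, -0.4]
gripper_width: 0.0002
grip_force: 0.0
```

```bash
python3 look.py w5;  python3 -c "
from h import *
to([.4,-0.3,.15],90)"
```

```text
stand_a [(0.62, array([ 0.4939, -0.2743, -0.0046]))]
lever_a_grip []
peg_a_top []
stopper [(0.71, array([ 0.4371, -0.2606,  0.0091]))]
cover_box []
t 16.6 tcp [ 0.4002 -0.24    0.3803] F [-0.6 -1.3 -0. ] j [-0.57  0.03  1.79 -0.    1.32 -0.57]
go [0.4, -0.3, 0.15] [-59.8  -0.6 230.4] [0.002 0.001 0.   ]
```

View pics/w5.png

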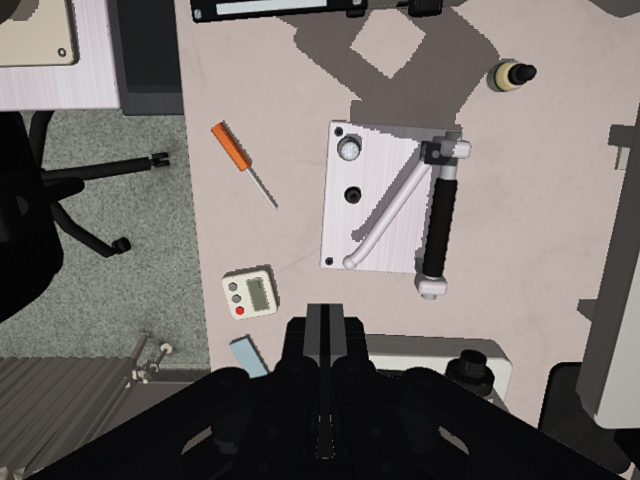

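This is the right stand: plate corners ~(330,121) and (321,267), yaw ~-3.5°, peg at (348,149), stopper at (353,195), lever end at (349,263). I'll turn these pixels into positions.

```bash
cat >> h.py <<'E'
def ray(u,v,z,T,cam='wrist'):
    m=r.camera_model(cam); f=240/np.tan(np.radians(m['vertical_fov']/2)); K=np.array([[f,0,m['cx']],[0,f,m['cy']],[0,0,1]])
    q=cv2.undistortPoints(np.array([[[u,v]]],float),K,np.array([m['k1'],0,0,0]))[0,0]
    d=T[:3,:3]@np.array([q[0],-q[1],-1]); return T[:3,3]+d*(z-T[2,3])/d[2]
E
python3 -c "
from h import *
T=campose('wrist')
P=[(330,121,.012,-95,95),(321,267,.012,-95,-95),(348,147,.052,-70,65),(349,263,.08,15-153*np.sin(.5),72-153*np.cos(.5))]
W=np.array([ray(u,v,z,T)[:2] for u,v,z,_,_ in P]); S=np.array([p[3:] for p in P])/1000
print(W.round(4))
y=np.arctan2(*(lambda a,b:(np.sum(a[:,0]*b[:,1]-a[:,1]*b[:,0]),np.sum(a*b)))(S-S.mean(0),W-W.mean(0)))
M=np.array([[np.cos(y),-np.sin(y)],[np.sin(y),np.cos(y)]]); t=W.mean(0)-M@S.mean(0)
print(np.degrees(y),t,(W-(S@M.T+t)).round(4))
for s in [(-.105,-.033),(-.07,.065)]: print(s,M@s+t)
"
```

```text
[[ 0.4066 -0.1748]
 [ 0.3955 -0.3613]
 [ 0.4262 -0.2015]
 [ 0.4282 -0.3293]]
-3.492432694562176 [ 0.49351715 -0.27226117] [[ 0.0021 -0.0031]
 [ 0.0026  0.    ]
 [-0.0014  0.0016]
 [-0.0033  0.0015]]
(-0.105, -0.033) [ 0.3867019  -0.29880363]
(-0.07, 0.065) [ 0.42760674 -0.20311772]
```

Call:
{"name": "play_rows", "arguments": {"series": [-30,-6,30,0,0,0.061,0,-59,-13,70,0,0,0.061,0,-59,-13,118,0,0,0.061,0,-59,-13,166,0,0,0.061,0,-59,-13,214,0,0,0.061,0,-59,-13,255,0,0,0.061,0,-59,-13,290,0,0,0.061,0,-59,-13,325,0,0,0.061,0]}}

```text
time_s: 17.4
tcp_pos: [0.3873, -0.2991, 0.0532]
eef_rot: [0.728, 0.685, 0.0, 0.001]
contact_force: [0.2, 0.1, -0.3]
gripper_width: 0.0001
grip_force: 0.0
```

```bash
python3 look.py w6;  python3 -c "
from h import *
to([.387,-0.299,.055],86.5)"
```

```text
stand_a [(0.55, array([ 4.939e-01, -2.740e-01, -3.000e-04]))]
lever_a_grip [(0.22, array([ 0.2979, -0.4036,  0.001 ]))]
peg_a_top [(0.49, array([ 2.990e-01, -4.039e-01,  4.000e-04]))]
stopper [(0.85, array([ 0.4365, -0.2599,  0.0127])), (0.67, array([ 0.4309, -0.2077,  0.0537]))]
cover_box [(0.51, array([ 0.2985, -0.405 , -0.0012]))]
t 17.7 tcp [ 0.3881 -0.2997  0.0561] F [ 0.2 -0.4  0.5] j [-0.68  0.52  2.02 -0.    0.6  -0.62]
go [0.387, -0.299, 0.055] [ 0.7 -1.1  1.1] [0.003 0.002 0.   ]
```

View pics/w6.png

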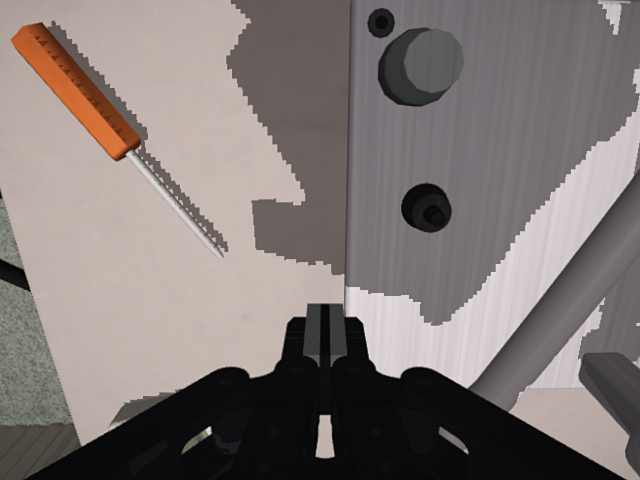

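The plate edge (348 px) is vertical and the lever is clear ahead at (500,380). The stopper at (427,207) is off my path and below the tips. Pressing the right lever.

Call:
{"name": "play_rows", "arguments": {"series": [0,10,0,0,0,0,0,0,20,0,0,0,0,0,0,30,0,0,0,0,0,0,36,0,0,0,0,0,0,40,0,0,0,0,0,0,44,0,0,0,0,0,0,48,0,0,0,0,0,0,52,0,0,0,0,0]}}

```text
time_s: 18.5
tcp_pos: [0.4384, -0.3017, 0.054]
eef_rot: [0.728, 0.685, -0.0, -0.001]
contact_force: [-2.5, -0.1, -0.1]
gripper_width: 0.0
grip_force: 1.2
```

Call:
{"name": "play_rows", "arguments": {"series": [0,3,0,0,0,0,0,0,6,0,0,0,0,0,0,9,0,0,0,0,0,0,12,0,0,0,0,0,0,14,0,0,0,0,0,0,16,0,0,0,0,0,0,17,0,0,0,0,0,0,17,0,0,0,0,0]}}

```text
time_s: 19.3
tcp_pos: [0.4558, -0.303, 0.0543]
eef_rot: [0.728, 0.685, 0.0, 0.0]
contact_force: [-3.1, -0.5, 0.0]
gripper_width: 0.0002
grip_force: 1.4
```

Call:
{"name": "play_rows", "arguments": {"series": [0,1,0,0,0,0,0,0,2,0,0,0,0,0,0,3,0,0,0,0,0,0,4,0,0,0,0,0,0,5,0,0,0,0,0,0,6,0,0,0,0,0,0,6,0,0,0,0,0,0,6,0,0,0,0,0]}}

```text
time_s: 20.1
tcp_pos: [0.4618, -0.3034, 0.0543]
eef_rot: [0.728, 0.685, 0.0, 0.0]
contact_force: [-3.1, -2.3, 0.3]
gripper_width: -0.0003
grip_force: 1.5
```

Call:
{"name": "play_rows", "arguments": {"series": [0,1,0,0,0,0,0,0,2,0,0,0,0,0,0,3,0,0,0,0,0,0,4,0,0,0,0,0,0,5,0,0,0,0,0,0,6,0,0,0,0,0,0,6,0,0,0,0,0,0,6,0,0,0,0,0]}}

```text
time_s: 20.9
tcp_pos: [0.4678, -0.3038, 0.0543]
eef_rot: [0.728, 0.685, 0.0, 0.0]
contact_force: [-4.0, -1.3, -0.2]
gripper_width: -0.0002
grip_force: 1.7
```

Call:
{"name": "play_rows", "arguments": {"series": [0,2,0,0,0,0,0,0,4,0,0,0,0,0,0,5,0,0,0,0,0,0,6,0,0,0,0,0,0,7,0,0,0,0,0,0,8,0,0,0,0,0,0,8,0,0,0,0,0,0,8,0,0,0,0,0]}}

```text
time_s: 21.7
tcp_pos: [0.4757, -0.3042, 0.0543]
eef_rot: [0.728, 0.685, 0.0, 0.0]
contact_force: [-4.9, -3.0, -1.3]
gripper_width: 0.0002
grip_force: 1.9
```

Call:
{"name": "play_rows", "arguments": {"series": [0,1,0,0,0,0,0,0,2,0,0,0,0,0,0,3,0,0,0,0,0,0,4,0,0,0,0,0,0,4,0,0,0,0,0,0,4,0,0,0,0,0,0,4,0,0,0,0,0,0,4,0,0,0,0,0]}}

```text
time_s: 22.5
tcp_pos: [0.4796, -0.3045, 0.0543]
eef_rot: [0.728, 0.685, -0.0, 0.0]
contact_force: [-3.4, -2.3, -0.4]
gripper_width: -0.0001
grip_force: 2.0
```

Call:
{"name": "play_rows", "arguments": {"series": [0,1,0,0,0,0,0,0,2,0,0,0,0,0,0,3,0,0,0,0,0,0,3,0,0,0,0,0,0,3,0,0,0,0,0,0,3,0,0,0,0,0,0,3,0,0,0,0,0,0,3,0,0,0,0,0]}}

```text
time_s: 23.3
tcp_pos: [0.4826, -0.3047, 0.0543]
eef_rot: [0.728, 0.685, -0.0, 0.0]
contact_force: [-4.1, -2.5, 0.3]
gripper_width: -0.0001
grip_force: 2.0
```

Call:
{"name": "play_rows", "arguments": {"series": [0,1,0,0,0,0,0,0,2,0,0,0,0,0,0,3,0,0,0,0,0,0,3,0,0,0,0,0,0,3,0,0,0,0,0,0,3,0,0,0,0,0,0,3,0,0,0,0,0,0,3,0,0,0,0,0]}}

```text
time_s: 24.1
tcp_pos: [0.4856, -0.305, 0.0543]
eef_rot: [0.728, 0.685, -0.0, 0.0]
contact_force: [-4.6, -2.6, -0.9]
gripper_width: 0.0001
grip_force: 2.2
```

Call:
{"name": "play_rows", "arguments": {"series": [0,1,0,0,0,0,0,0,2,0,0,0,0,0,0,3,0,0,0,0,0,0,3,0,0,0,0,0,0,3,0,0,0,0,0,0,3,0,0,0,0,0,0,3,0,0,0,0,0,0,3,0,0,0,0,0]}}

```text
time_s: 24.9
tcp_pos: [0.4868, -0.305, 0.0542]
eef_rot: [0.728, 0.685, -0.001, -0.001]
contact_force: [-11.5, -4.7, 3.5]
gripper_width: 0.0004
grip_force: 5.7
```

Call:
{"name": "play_rows", "arguments": {"series": [0,1,0,0,0,0,0,0,2,0,0,0,0,0,0,2,0,0,0,0,0,0,2,0,0,0,0,0,0,2,0,0,0,0,0,0,2,0,0,0,0,0,0,2,0,0,0,0,0,0,2,0,0,0,0,0]}}

```text
time_s: 25.7
tcp_pos: [0.4871, -0.305, 0.0541]
eef_rot: [0.728, 0.685, -0.002, -0.003]
contact_force: [-17.8, -5.1, 7.9]
gripper_width: -0.0002
grip_force: 8.8
```

```bash
python3 look.py w7
```

```text
stand_a [(0.74, array([ 0.4946, -0.276 , -0.0025]))]
lever_a_grip []
peg_a_top []
stopper [(0.68, array([ 0.4351, -0.2614,  0.0094]))]
cover_box []
```

View pics/w7.png

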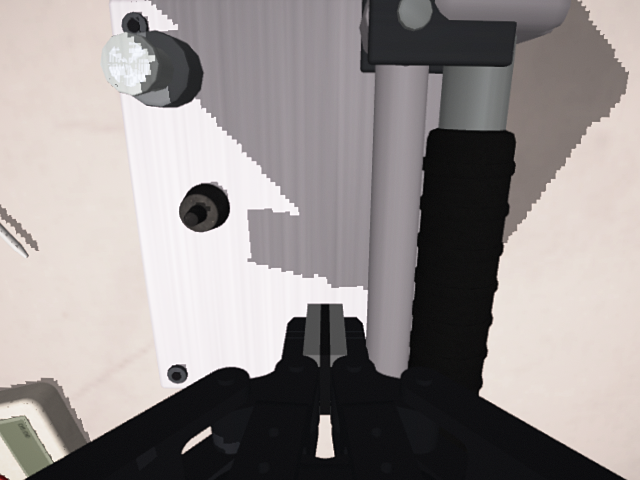

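The right lever now lies along the sleeve (~(395,250) against (430,250)) and the force rises without movement, so this one is worn. I'll let it back, then lift.

Call:
{"name": "play_rows", "arguments": {"series": [0,-10,0,0,0,0,0,0,-22,0,0,0,0,0,0,-35,0,0,0,0,0,0,-48,0,0,0,0,0,0,-62,0,0,0,0,0,0,-78,0,0,0,0,0,0,-95,0,0,0,0,0,0,-104,0,0,0,0,0]}}

```text
time_s: 26.8
tcp_pos: [0.3854, -0.2989, 0.0545]
eef_rot: [0.729, 0.685, -0.0, 0.0]
contact_force: [-0.3, -1.0, 0.2]
gripper_width: -0.0001
grip_force: 0.0
```

Call:
{"name": "play_rows", "arguments": {"series": [0,0,-40,0,0,0,0,0,0,-80,0,0,0,0,0,0,-100,0,0,0,0,0,0,-100,0,0,0,0,30,0,-100,0,0,0,0,40,0,-100,0,0,0,0,40,0,-100,0,0,0,0,40,0,-100,0,0,0,0]}}

```text
time_s: 27.6
tcp_pos: [0.3894, -0.2591, 0.1539]
eef_rot: [0.728, 0.686, -0.0, -0.0]
contact_force: [0.3, -0.1, 0.2]
gripper_width: 0.0001
grip_force: 0.0
```

```bash
python3 look.py w8;  python3 -c "
from h import *
to([.428,-0.204,.07],86.5)"
```

```text
stand_a [(0.8, array([ 0.4925, -0.2769, -0.0008]))]
lever_a_grip []
peg_a_top []
stopper [(0.73, array([ 0.4359, -0.2606,  0.0114]))]
cover_box []
t 27.9 tcp [ 0.3893 -0.2593  0.1542] F [-0.2  0.2 -0.3] j [-0.61  0.31  2.03 -0.    0.8  -0.55]
go [0.428, -0.204, 0.07] [57.6 35.3 84.2] [-0.  0. -0.]
```

View pics/w8.png

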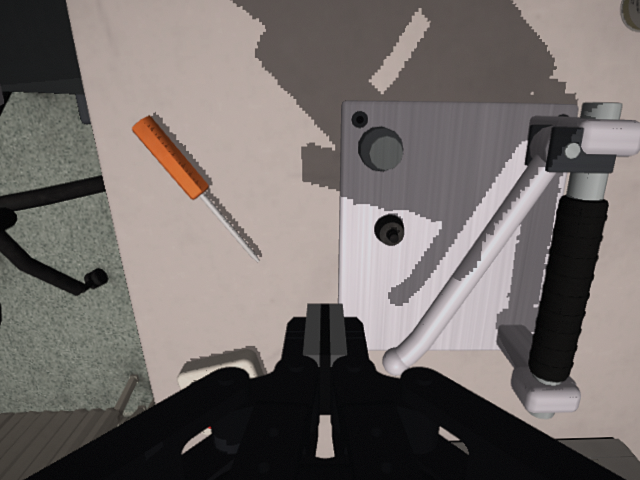

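The lever has sprung back out, with its ball end at (398,360). The peg is at ~(383,151) and the stopper at (389,230) hasn't moved. Checking the peg position from the pixels.

```bash
python3 -c "
from h import *
T=campose('wrist'); print(ray(384,152,.052,T),ray(381,149,.045,T)); to(list(ray(384,152,.052,T)[:2])+[.07],86.5)
im=cv2.imread('pics/w8.png')[110:190,340:420]; cv2.imwrite('pics/w8c.png',cv2.resize(im,None,fx=6,fy=6))"
```

```text
[ 0.42673921 -0.20520371  0.052     ] [ 0.42592097 -0.20410274  0.045     ]
t 27.9 tcp [ 0.3893 -0.2593  0.1542] F [-0.2  0.2 -0.3] j [-0.61  0.31  2.03 -0.    0.8  -0.55]
go [np.float64(0.4267392058291076), np.float64(-0.20520371137367177), 0.07] [56.3 34.1 84.2] [-0.  0. -0.]
```

View pics/w8c.png

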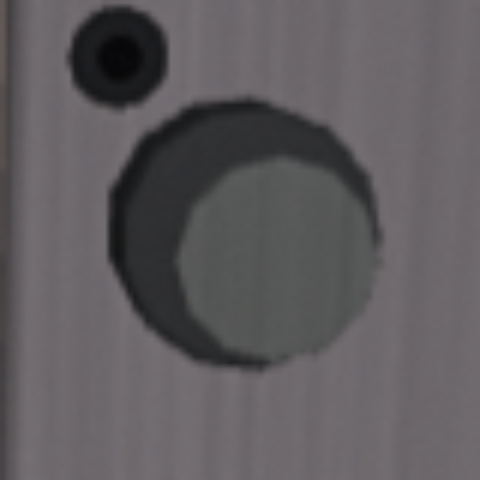

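The peg top's centre is at (387,153), which is world (0.428, -0.206), and it is up. Moving over it and pressing down.

Call:
{"name": "play_rows", "arguments": {"series": [28,18,0,0,0,0,0,56,35,0,0,0,0,0,56,35,30,0,0,0,0,56,35,60,0,0,0,0,56,35,84,0,0,0,0,56,35,94,0,0,0,0,56,35,98,0,0,0,0,56,35,98,0,0,0,0]}}

```text
time_s: 28.7
tcp_pos: [0.4278, -0.2054, 0.0564]
eef_rot: [0.728, 0.685, -0.0, -0.0]
contact_force: [0.7, 0.1, 0.3]
gripper_width: 0.0002
grip_force: 0.0
```

Call:
{"name": "play_rows", "arguments": {"series": [0,0,2,0,0,0,0,0,0,4,0,0,0,0,0,0,6,0,0,0,0,0,0,8,0,0,0,0,0,0,10,0,0,0,0,0,0,12,0,0,0,0,0,0,14,0,0,0,0,0,0,14,0,0,0,0]}}

```text
time_s: 29.5
tcp_pos: [0.4277, -0.2051, 0.0421]
eef_rot: [0.728, 0.685, -0.0, -0.0]
contact_force: [1.4, -0.8, 2.2]
gripper_width: 0.0001
grip_force: 0.7
```

Call:
{"name": "play_rows", "arguments": {"series": [0,0,1,0,0,0,0,0,0,2,0,0,0,0,0,0,3,0,0,0,0,0,0,4,0,0,0,0,0,0,4,0,0,0,0,0,0,4,0,0,0,0,0,0,4,0,0,0,0,0,0,4,0,0,0,0]}}

```text
time_s: 30.3
tcp_pos: [0.4272, -0.2049, 0.0382]
eef_rot: [0.728, 0.685, -0.0, -0.0]
contact_force: [0.5, 0.3, -0.1]
gripper_width: 0.0001
grip_force: 0.1
```

Call:
{"name": "play_rows", "arguments": {"series": [0,0,1,0,0,0,0,0,0,2,0,0,0,0,0,0,2,0,0,0,0,0,0,2,0,0,0,0,0,0,2,0,0,0,0,0,0,2,0,0,0,0,0,0,2,0,0,0,0,0,0,2,0,0,0,0]}}

```text
time_s: 31.1
tcp_pos: [0.4273, -0.2049, 0.0378]
eef_rot: [0.728, 0.685, -0.0, -0.0]
contact_force: [-5.5, 2.6, 25.9]
gripper_width: -0.0001
grip_force: 13.0
```

It's at the end stop (26 N, no further movement). Lifting away and checking.

Call:
{"name": "play_rows", "arguments": {"series": [0,0,-20,0,0,0,0,0,0,-60,0,0,0,0,0,0,-100,0,0,0,0,-30,-20,-140,0,0,0,0,-60,-38,-180,0,0,0,0,-60,-38,-220,0,0,0,0,-60,-38,-240,0,0,0,0,-60,-38,-240,0,0,0,0]}}

```text
time_s: 31.9
tcp_pos: [0.387, -0.2639, 0.2795]
eef_rot: [0.729, 0.685, 0.001, 0.003]
contact_force: [0.4, -0.1, -0.2]
gripper_width: -0.0001
grip_force: 0.0
```

```bash
python3 look.py w9;  python3 -c "
from h import *
im=cv2.imread('pics/w9.png')[90:330,280:520]; s=r.read_camera('side'); print(find('side','lever_a_grip',campose('side')),find('side','cover_box',campose('side')))
cv2.imwrite('pics/w9c.png',np.hstack([cv2.resize(x,(400,400)) for x in (im,s[160:360,130:330])])); print(r.get_obs()['contact_force'])"
```

```text
stand_a [(0.59, array([ 0.4929, -0.2751, -0.0025]))]
lever_a_grip []
peg_a_top [(0.56, array([ 0.4361, -0.2574,  0.0123]))]
stopper [(0.59, array([ 0.4358, -0.2607,  0.0111]))]
cover_box []
[] []
[-0.21984389 -0.06904092  0.10329979]
```

View pics/w9c.png

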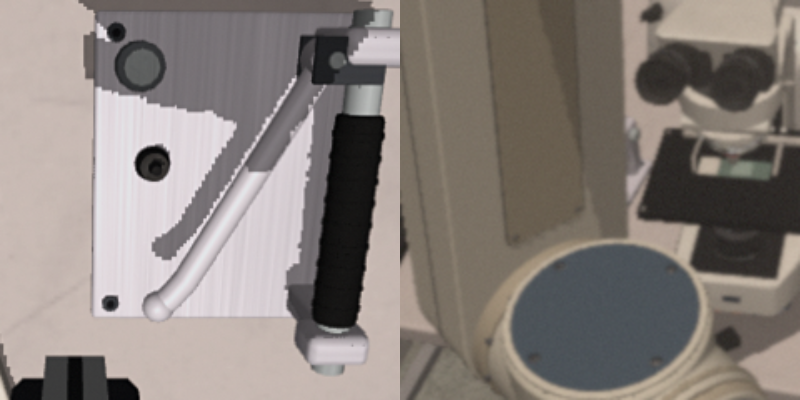

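The right peg is down in its collar (crop 140,65), its lever is out and the stopper hasn't moved. The left stand is hidden behind the arm in this view, but its lever was seen back at rest earlier, and nothing has gone near it since. Handing in.

```bash
python3 -c "
from station import r
print(r.sign_off())"
```

```text
the job is handed in; nothing more can be done
None
```

The job is handed in: the left lever stopped short of its bar, the right one reached it, so the right peg is pushed fully down and the left peg was left alone; both levers were seen back out after pressing, and I saw nothing loose shift (the left stand was hidden behind the arm in the last picture).

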